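# Close the steel bucket with its nested lids and lift off the brass cover alone

## Robot

A 7-joint arm with a two-finger parallel gripper is mounted at the origin on the work surface. World frame = base frame: x ahead of the robot, y to its left, z up, the work surface at z = 0. Lengths are in mm, angles in rad, forces in N, time in s.
With the tool pointing down it reaches from about 400 to 875 mm from the base axis. Payload 4.4 kg.
Tool frame: the origin (TCP) lies at the very end of the fingers, on their centre line; the grasp point (between the pads) lies 19 mm behind it; x points along the fingers, z is the direction in which the jaws open and shut, and the axes are right-handed (so a half turn about x gives the same grasp; the last joint's range is limited). The gripper opens to 85 mm and grips with 20 to 120 N. Pads are 22 mm wide; open, the fingers measure 114 mm over their backs; the gripper's body (76 mm by 85 mm) begins 54 mm behind the grasp point. The pads swing forward as they close: fully open they stand 13 mm farther back than shut.
Start: joints at [-1.396, 0.628, 0.038, 1.517, -0.027, 0.996, -0.02], TCP at [154.986, 631.266, 231.313] pointing down, gripper open.
Joint ranges: [-3.06, 3.06], [-0.37, 2.12], [-1.25, 1.32], [0.18, 2.47], [-1.1, 4.24], [0.23, 1.98], [-2.94, 2.94]. Speed limits (rad/s): [2.57, 2.57, 3.14, 3.14, 3.14, 3.14, 3.14].

## Interface

Orientations are given as [roll, pitch, yaw] about the fixed x, y, z axes, in that order (R = Rz(yaw) Ry(pitch) Rx(roll)).
In Python, from cell import ctrl gives the robot as it stands.
- The arm moves only by the shell command python3 -m inch 'ROWS'. ROWS is JSON, a list of rows, each a list of 5 numbers: the shift along the tool's x, y, z in cm, then the turn about the tool's x in degrees, then the finger opening in cm, from 0 to 8.54. A call has 1 to 20 rows; each row shifts and turns the pose as measured when the row begins, along the tool's axes as they then stand; what a row does not reach is not made up. A row lasts 1/8 s, in which the tool goes at most 62.5 mm and 10.7 degrees, less where a joint would pass 70% of its speed; a pose out of reach is approached as far as the arm can. A call with a gripper value outside its range is refused whole. The fingers move at their own pace and stop on an object; the grip force is fixed at half the most. Time passes only in rows, so rows that do not move let the fingers close. It gives the time, the measured TCP pose, the force and the opening at its end, in the units of the state.
- ctrl.read_state(): the state, without advancing time (a new reading comes with each control period).
- ctrl.get_image(name): name is "side" or "top"; returns a dict with "frame" (480x640x3 uint8, red, green, blue), "z_map" (480x640 float32, mm along the optical axis (not along the pixel's ray), 0 where there is no reading), "K" (3x3 intrinsics, pixels), "eye" and "orientation" of the camera in the world. Camera axes: x right, y down, z forward; pixel columns grow to the right and rows downward; lengths in mm; the calibration is good to about 2 mm. A picture is of the moment at which its call begins.
- ctrl.finish_job(): hands the job in, once; it reports no verdict.
Trained networks look in the newest picture that a camera, given by its name, has taken for a name from the list of things; names that differ only in an ending like _2 or _b are one class to them, and where a whole thing is asked for, a point or a joint stands for the part that bears it (a point fixed in the world has none). Each returns a list of dicts, best first, with "confidence" (0 to 1); they miss things now and then, are a little off and sometimes report something else, mostly with a low value. They report only what shows in the picture. A call takes as long as a camera call. They do not tell look-alikes from the thing itself.
- ctrl.look_for(camera, label): "box" ([centre column, centre row, width, height] as shares, 0 to 1, of the picture: columns of its width, rows of its height, round what is visible of it).
- ctrl.pinpoint(camera, label): "xy" ([column, row] as shares, 0 to 1, of the picture: columns of its width, rows of its height: a listed point, or the origin of a listed thing).
The state is a dict: "clock": time; "qpos": joint angles; "qd": joint speeds; "tau": joint torques, N m; "eef_pos": TCP position; "tool_rot": TCP orientation; "force": force on the tool from outside, world axes, zero at the start; "torque": the same for the moment, N m; "width": finger opening in mm.
Only numpy, scipy, OpenCV 4.12 (cv2) and the standard library are available. Lean on these libraries where they do the work, as an engineer would, in place of code of your own. Each camera call takes 0.05 s, during which the arm holds its last target. There are 200 camera calls.

## Task

Get the brushed-steel bucket of whisky stones ready for serving: pick up its two nested lids together by the black knob of the inner lid, set them on the bucket so that the inner lid is fully home, and let go of it there without dropping it. Then take the brass cover by its collar and lift it straight up off the inner lid, which must stay seated and undisturbed on the bucket. Finish while holding the cover level in the air right above the bucket, its lower edge at least 3 cm clear of the knob's top, and leave the bucket and everything else standing where they are.

Things in the scene. Friction and masses are not known exactly. Their poses are not given: they have to be found in the camera images.
- inner_knob (a point): Centre of the exposed part of the inner lid's black knob, z up along the lid's axis. Round upright post, 24 mm diameter, standing on the inner lid and passing freely up through the cover's collar; while nested 30 mm of it shows above the collar (15 mm above and below this point). Lifting it lifts both lids. Fingertips holding it must stay above the collar's top.
- inner_disc (a point): Centre of the top of the inner lid's perforated steel disc (hidden under the cover at first), 47 mm below inner_knob. Disc 130 mm diameter, 5 mm thick; under it a plug 110 mm in diameter and 14 mm deep, tapering to 96 mm at its foot. Inner lid about 0.2 kg. The nested lids start standing on the board on this plug.
- cover_collar (a point): Centre, half-way up, of the outer cover's upright brass collar, z up along its axis. Tube 46 mm outside, 36 mm inside, 28 mm tall (14 mm above and below this point). The inner lid's knob stands inside it with 6 mm of room all round and rises 30 mm above its top, so between the fingers of a gripper that takes the collar from above. When nested this point is 29 mm below inner_knob.
- cover_edge (a point): Centre of the lower edge of the cover's skirt, 30 mm below cover_collar. Brass cover, about 0.2 kg, resting loose on the inner lid (3 mm of side play): flat plate 142 mm in diameter and 4 mm thick, the collar standing on it, a skirt 142 mm outside and 136 mm inside hanging from it, 16 mm from lower edge to the plate's top.
- bucket_rim (a point): Centre of the bucket's open mouth, level with its rim, z up. Brushed-steel bucket 124 mm outside, 116 mm inside, 110 mm tall, loose, 1.2 kg. The inner lid's plug goes into the mouth (3 mm of room all round) and its disc rests on the rim: fully home, inner_knob is 52 mm above this point.
- bucket: The same bucket; origin at the centre of its base. Steel cubes lie in its lower half; two small brass loop ears on its sides, along its own y, reach 82 mm from its axis, 31 mm or more below the rim. It may stand on the left with the lids on the right, or the other way round.
- siphon: Bystander: closed, empty green glass soda siphon with a steel head and lever, 90 mm in diameter, 285 mm tall; origin at the centre of its base.
- coupe: Bystander: stemmed green glass coupe, 96 mm in diameter, 125 mm tall; origin at the centre of its foot.
- squeezer: Bystander: steel hand-held lemon squeezer lying flat, cup 80 mm across, 52 mm tall, handles reaching 187 mm from the cup along its own -x; origin under the centre of the cup.
- ice_mould: Bystander: round blue silicone ice sphere mould, 82 mm across its flange, 74 mm tall; origin at the centre of its base.
- jigger: Bystander: steel double-cone jigger, 46 mm in diameter, 95 mm tall; origin at the centre of its base.
- coasters: Bystander: stack of four round coasters, 96 mm in diameter, 24 mm tall; origin at the centre of its base.
Mind the look-alikes: they are no part of the job. What is shaped like the part that bears inner_knob but blue or red is not meant. Of the things shaped like the part that bears cover_collar, the brass one is meant.

How it is judged (in metres and radians):
On the way, in this order (a step that is already met when the one before it is completed fails the run):
1. the two lids are lifted together, still nested, held by the inner lid's knob (height (world z) of inner_knob above 0.1 m and contact force between the fingers and inner_lid above 1 N and z of cover_collar in the frame of inner_knob below -0.024 m and horizontal distance between cover_collar and inner_knob below 0.01 m), for 0.2 s.
2. the lids, still nested, sit on the bucket with the inner lid fully home, and its knob is let go (z of inner_knob in the frame of bucket_rim between 0.048 and 0.0545 m and horizontal distance between inner_knob and bucket_rim below 0.008 m and angle between inner_knob's own z axis and vertical below 0.05 rad and z of cover_collar in the frame of inner_knob below -0.024 m and horizontal distance between cover_collar and inner_knob below 0.01 m and contact force between each of the arm, the fingers and inner_lid below 0.05 N), for 0.2 s.
At the end, for the whole second after the job is handed in: Inner lid home on the upright bucket (8 mm off axis, knob centre 48 to 54.5 mm over the rim, 0.05 rad), untouched; cover held still by the fingers, touching nothing else, level to 0.2 rad, within 50 mm of the bucket's axis, lower edge at least 20 mm over the knob (z of inner_knob in the frame of bucket_rim between 0.048 and 0.0545 m and horizontal distance between inner_knob and bucket_rim below 0.008 m and angle between each of inner_knob, bucket_rim's own z axis and vertical below 0.05 rad and contact force between each of the fingers, the arm and inner_lid below 0.2 N and contact force between the fingers and cover above 1 N and contact force between cover and inner_lid below 0.05 N and contact force between cover and bucket below 0.05 N and z of cover_collar in the frame of inner_knob above 0.065 m and horizontal distance between cover_collar and bucket_rim below 0.05 m and angle between cover_collar's own z axis and vertical below 0.2 rad and linear speed of each of cover, inner_lid below 0.03 m/s); the arm keeps its last pose, push and grip.
It fails at once if the cover came off the inner lid while the inner lid was not fully home on the bucket, or the inner lid was lifted, shifted or tilted with the cover off (z of cover_collar in the frame of inner_knob above -0.019 m and (z of inner_knob in the frame of bucket_rim above 0.058 m or horizontal distance between inner_knob and bucket_rim above 0.01 m or angle between inner_knob's own z axis and vertical above 0.09 rad)).
It fails at once if the lids were dropped: let go of more than 12 mm above their seat (contact force between the fingers and inner_lid below 0.02 N and height (world z) of inner_knob above 0.09 m and z of inner_knob in the frame of bucket_rim above 0.064 m).
It fails at once if the bucket was shifted by more than 30 mm or tipped (distance of bucket_rim from where it was at the start of the episode above 0.03 m or angle between bucket_rim's own z axis and vertical above 0.2 rad).
It fails at once if a bystander was moved by more than 25 mm or tipped (distance of any of siphon, coupe, squeezer, ice_mould, jigger, coasters from where it was at the start of the episode above 0.025 m or angle between any of siphon, coupe, squeezer, ice_mould, jigger, coasters's own z axis and vertical above 0.3 rad).
It also fails if it takes over 45 s, if anything falls off the work surface, if the arm or the gripper's body presses on something with over 40 N, if the wrist force passes 120 N, or if a joint passes its speed limit or range.

## Working session

There is one attempt and no reset: what is moved stays moved. The work goes in short steps, Python scripts to look and compute and a shell command to move; the robot and the scene stay as the last step left them, time stands still between calls to the robot, and variables do not carry over. Pictures are saved under pics/ and viewed, about 8 in all and at most 12, crops included, and the job is handed in when it is done.

```bash
mkdir -p pics; ls
cat > h.py <<'E'
from cell import ctrl
import numpy as np, cv2
from scipy.spatial.transform import Rotation as R
def img(c,save=None):
    d=ctrl.get_image(c)
    if save: cv2.imwrite('pics/'+save,d['frame'][:,:,::-1])
    return d
def cam(d):
    o=np.array(d['orientation']); 
    M=R.from_euler('xyz',o).as_matrix() if o.shape==(3,) else (o if o.shape==(3,3) else R.from_quat(o).as_matrix())
    return M,np.array(d['eye'])
def ray_z(d,u,v,z):
    M,e=cam(d); r=M@np.linalg.inv(d['K'])@[u,v,1]; return e+r*(z-e[2])/r[2]
def cloud(d):
    M,e=cam(d); v,u=np.mgrid[:480,:640]; Z=d['z_map']
    P=np.stack([u,v,np.ones_like(u)],-1)@np.linalg.inv(d['K']).T*Z[...,None]
    W=P@M.T+e; W[Z==0]=np.nan; return W
def proj(d,p):
    M,e=cam(d); q=d['K']@(M.T@(np.array(p)-e)); return q[:2]/q[2]
E
python3 - <<'E'
from h import *
for c in('top','side'):
    d=img(c,c+'0.png'); print(c,d['K'],d['eye'],d['orientation']); W=cloud(d)
    for l in('inner_knob','cover_collar','bucket_rim','bucket'):
        for r in ctrl.pinpoint(c,l)[:5]:
            u,v=r['xy'][0]*640,r['xy'][1]*480
            print(l,round(r['confidence'],2),round(u),round(v),W[min(int(v),479),min(int(u),639)].round())
print(ctrl.read_state())
E
```

```text
pics
top [[532.88036762   0.         324.46604755]
 [  0.         532.88036762 240.56617874]
 [  0.           0.           1.        ]] [ 266.77311476   -8.0638238  1370.25984089] [-2.94302551  0.01422982 -1.57198399]
inner_knob 0.85 331 313 [348.  -6.  86.]
inner_knob 0.84 382 186 [ 669. -133.   80.]
inner_knob 0.45 420 265 [ 467. -221.   80.]
cover_collar 0.7 254 335 [299. 190.   1.]
cover_collar 0.57 414 264 [ 469. -208.   67.]
bucket_rim 0.89 271 218 [596. 150.  46.]
bucket 0.81 275 229 [562. 136.  54.]
side [[446.51507917   0.         318.40751979]
 [  0.         446.51507917 254.37417153]
 [  0.           0.           1.        ]] [ 317.67296918 -783.78006527  592.14561895] [-2.14070608 -0.01720546 -0.24972631]
inner_knob 0.97 237 266 [352. -16.  79.]
inner_knob 0.93 403 284 [ 660. -142.   76.]
inner_knob 0.69 317 327 [ 464. -230.   78.]
cover_collar 0.69 318 340 [ 467. -232.   52.]
cover_collar 0.69 204 242 [286. 168.  40.]
bucket_rim 0.68 378 439 [ 502. -432.   41.]
bucket_rim 0.62 322 205 [582. 191.  92.]
bucket 0.94 321 249 [554.  79.  34.]
{'clock': 0.5, 'qpos': array([-1.39581764,  0.6284708 ,  0.03851247,  1.51746521, -0.02694676,
        0.99632739, -0.02005912]), 'qd': array([-0.0001559 , -0.00070533, -0.00096628, -0.00085651, -0.00022712,
       -0.00041717, -0.00028098]), 'tau': array([-7.76784800e-04, -5.62811244e+01,  1.22463696e+00, -1.93606889e+01,
        1.09882603e-02,  2.55891493e-03,  1.64508560e-05]), 'eef_pos': array([154.98723807, 631.21158821, 231.24683724]), 'tool_rot': array([-2.99148415,  1.57064298, -1.66153326]), 'force': array([-0.42578021,  0.40525455,  0.50347686]), 'torque': array([ 0.02079666, -0.02383941,  0.02012795]), 'width': 85.46300795393775}
```

View pics/top0.png

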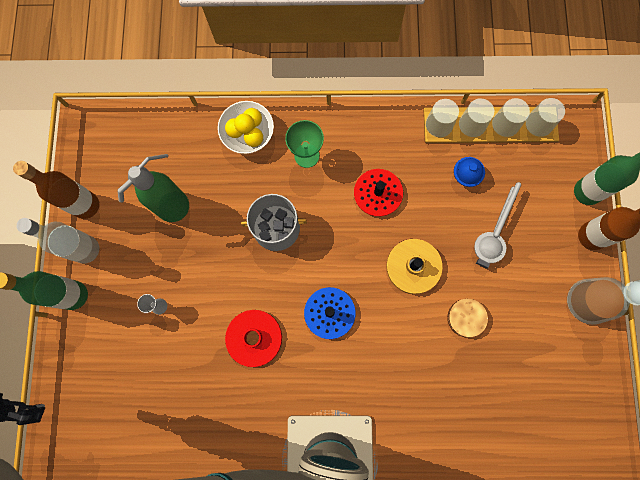

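View pics/side0.png

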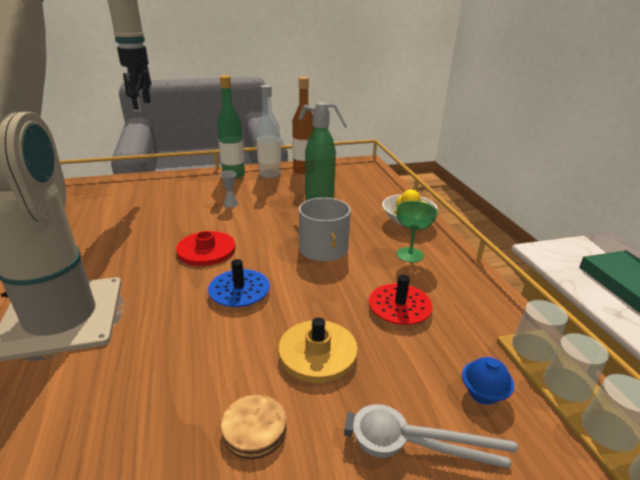

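The target is the brass cover with the black knob through it, at about (416,265) in top and (318,335) in side. Look-alikes:

- Blue inner lid: top (330,313)
- Red inner lid: top (379,190)
- Red cover: top (253,338)

The bucket is at top (272,222). I'll measure the target and the bucket and check them in a close crop.

```bash
cat > m.py <<'E'
from h import *
from scipy.optimize import least_squares
def circ(P):
    f=lambda c:np.hypot(P[:,0]-c[0],P[:,1]-c[1])-c[2]
    r=least_squares(f,[*P.mean(0)[:2],50],loss='soft_l1',f_scale=2); return r.x.round(1)
def sel(W,c,rad,z0,z1):
    m=(np.hypot(W[...,0]-c[0],W[...,1]-c[1])<rad)&(W[...,2]>z0)&(W[...,2]<z1); return m
def outline(W,c,rad,z0,z1,zp,d):
    m=sel(W,c,rad,z0,z1).astype(np.uint8)
    k=max(cv2.findContours(m,cv2.RETR_EXTERNAL,cv2.CHAIN_APPROX_NONE)[0],key=cv2.contourArea)[:,0]
    return circ(np.array([ray_z(d,u,v,zp) for u,v in k]))
E
python3 - <<'E'
from m import *
for c in('top','side'):
    d=img(c); W=cloud(d)
    L=[466,-222]
    for n,(z0,z1) in dict(knob=(70,95),collar=(45,60),plate=(15,32)).items():
        m=sel(W,L,85,z0,z1); P=W[m]; print(c,n,len(P),np.median(P,0).round(1),P.min(0).round(),P.max(0).round())
    print('plate',outline(W,L,85,12,100,23,d))
    m=sel(W,[560,140],90,102,120); P=W[m]; print('rim',len(P),np.median(P[:,2]),P.min(0).round(),P.max(0).round(),circ(P))
    # everything tall
    m=(W[...,2]>12)&(W[...,0]>150)&(W[...,0]<900)&(abs(W[...,1])<500)
    n,l,s,_=cv2.connectedComponentsWithStats(m.astype(np.uint8))
    for i in range(1,n):
        if s[i,4]>100: q=W[l==i]; print(s[i],np.percentile(q,2,0).round(),np.percentile(q,98,0).round())
    if c=='top':
        t=d['frame'][190:370,200:460]; s_=d['frame']
    else:
        a=cv2.resize(d['frame'][180:400,170:450],(560,440)); b=cv2.resize(t,(560*260//400//2*2-124,160)) 
        cv2.imwrite('pics/crop1.png',a[:,:,::-1])
E
```

```text
top knob 80 [ 472.  -216.4   80.6] [ 460. -229.   71.] [ 482. -206.   87.]
top collar 122 [ 468.8 -215.9   51. ] [ 450. -240.   46.] [ 495. -196.   58.]
top plate 2154 [ 468.9 -216.    23.2] [ 402. -288.   15.] [ 542. -148.   31.]
plate [ 471.9 -217.8   69.8]
rim 319 109.4637878940473 [516.  79. 102.] [639. 199. 116.] [577.2 138.4  59.6]
[ 424   98  102   44 3271] [ 815. -495.   13.] [ 891. -265.  100.]
[ 218  106   56   48 2036] [776. 153.  15.] [897. 288.  95.]
[ 285  120   39   38 1108] [733.  18.  79.] [822. 103. 128.]
[ 118  154   71   68 2331] [593. 370.  23.] [676. 450. 287.]
[454 157  31  30 740] [ 681. -403.   33.] [ 754. -330.   74.]
[ 354  169   49   47 1830] [ 611. -188.   14.] [727. -72.  80.]
[ 474  182   47   87 1251] [ 473. -484.   15.] [ 674. -375.   54.]
[ 241  194   66   56 1893] [517.  76.  15.] [636. 198. 112.]
[ 387  239   56   55 2406] [ 408. -281.   17.] [ 535. -154.   80.]
[ 304  287   52   52 2071] [296. -58.  14.] [412.  57.  80.]
[137 294  28  19 387] [354. 417.  15.] [392. 457.  98.]
[ 448  299   40   38 1192] [ 298. -391.   17.] [ 384. -303.   29.]
[ 225
[... 399 characters left out ...]
]
[ 299  102   52  156 5279] [516.  75.  17.] [672. 422. 275.]
[220 171  17  33 324] [353. 415.  13.] [389. 457.  95.]
[ 383  190   55   63 1571] [732.  12.  22.] [854. 283. 125.]
[ 176  231   59   32 1436] [227. 121.  13.] [353. 243.  44.]
[ 208  259   62   48 1953] [294. -64.  16.] [409.  50.  81.]
[ 369  275   64   50 2164] [ 608. -193.   16.] [724. -77.  81.]
[ 499  300  141  146 8980] [ 813. -497.   12.] [ 884. -281.   97.]
[ 278  317   80   65 3850] [ 405. -289.   14.] [ 532. -162.   80.]
[ 462  357   53   47 1823] [ 678. -407.   18.] [ 743. -344.   75.]
[ 221  395   65   60 3065] [ 295. -396.   15.] [ 381. -307.   26.]
[ 344  405  174   61 4566] [ 472. -491.   14.] [ 673. -379.   51.]
```

View pics/crop1.png

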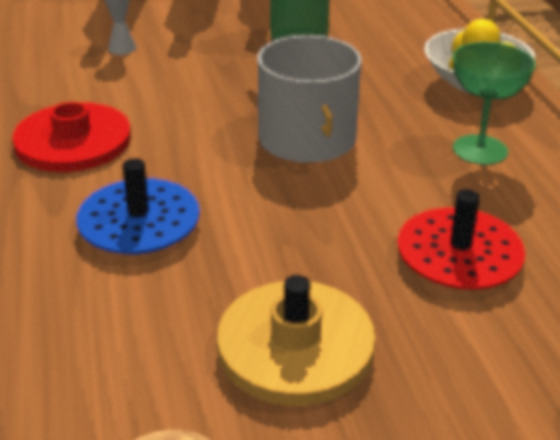

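The crop confirms it: the only brass cover, with the black knob through its collar, is at crop (297,300). It stands at about (471,-219), with plate, collar and knob-top heights of 23, 51 and 80 mm, as they should be. The bucket is at about (577,137), with its rim at about 109. Next I'll work out the tool axes.

```bash
cat > g.py <<'E'
import sys
from h import *
def go(*pts):
    s=ctrl.read_state(); M=R.from_euler('xyz',s['tool_rot']).as_matrix(); p=s['eef_pos']
    print('t',round(s['clock'],2),'p',p.round(1),'w',round(s['width'],1),'F',s['force'].round(1),'axes x,y,z:',M.T.round(3).tolist())
    for t in pts:
        d=M.T@(np.array(t)-p)/10; print(t,'cm',d.round(2),'rows',np.linalg.norm(d)/6.25); p=np.array(t)
if __name__=='__main__': go(*[eval(a) for a in sys.argv[1:]])
E
python3 g.py 450,250,231 471,-219,231
```

```text
t 0.6 p [155.  631.3 231.3] w 85.7 F [ 0.4 -1.  -0. ] axes x,y,z: [[-0.0, 0.0, -1.0], [-0.971, 0.238, 0.0], [0.238, 0.971, 0.0]]
(450, 250, 231) cm [ 3.000e-02 -3.774e+01 -2.999e+01] rows 7.713606531726527
(471, -219, 231) cm [ -0.   -13.22 -45.05] rows 7.511518621424034
```

```bash
python3 -m inch '[[0,-3.77,-3,0,8.5],[0,-3.77,-3,0,8.5],[0,-3.77,-3,0,8.5],[0,-3.77,-3,0,8.5],[0,-3.77,-3,0,8.5],[0,-3.77,-3,0,8.5],[0,-3.77,-3,0,8.5],[0,-3.77,-3,0,8.5],[0,-3.77,-3,0,8.5],[0,-3.77,-3,0,8.5]]'; python3 g.py 471,-219,200 471,-219,130
```

```text
clock: 1.85
eef_pos: [457.3, 244.7, 231.3]
tool_rot: [-0.144, 1.563, 1.195]
force: [-0.5, -0.2, 0.4]
width: 85.2
t 1.85 p [457.3 244.7 231.3] w 85.2 F [-0.5 -0.2  0.4] axes x,y,z: [[0.003, 0.007, -1.0], [-0.973, 0.229, -0.001], [0.229, 0.973, 0.008]]
(471, -219, 200) cm [  2.8  -11.96 -44.85] rows 7.440013330203771
(471, -219, 130) cm [ 7.    0.01 -0.05] rows 1.12
```

```bash
python3 -m inch '[[0.2,-1.2,-4.5,0,8.5],[0.2,-1.2,-4.5,0,8.5],[0.2,-1.2,-4.5,0,8.5],[0.2,-1.2,-4.5,0,8.5],[0.2,-1.2,-4.5,0,8.5],[0.2,-1.2,-4.5,0,8.5],[0.2,-1.2,-4.5,0,8.5],[0.2,-1.2,-4.5,0,8.5],[0.2,-1.2,-4.5,0,8.5],[0.2,-1.2,-4.5,0,8.5],[0,0,0,0,8.5]]'; python3 g.py 471,-219,150
```

```text
clock: 3.22
eef_pos: [474.8, -240.5, 209.8]
tool_rot: [-0.989, 1.555, 0.343]
force: [-0.5, 0.9, 0.6]
width: 85.2
t 3.23 p [ 474.8 -240.5  209.8] w 85.2 F [-0.5  0.9  0.6] axes x,y,z: [[0.015, 0.005, -1.0], [-0.971, 0.237, -0.013], [0.237, 0.972, 0.009]]
(471, -219, 150) cm [5.99 0.96 1.95] rows 1.0192373891087183
```

```bash
python3 -m inch '[[3,0.5,1,0,8.5],[3,0.45,0.9,0,8.5],[1,0,0,0,8.5],[0,0,0,0,8.5]]'
python3 - <<'E'
from m import *
from g import go
go((471,-219,100),(471,-219,55))
d=img('side'); cv2.imwrite('pics/s2.png',cv2.resize(d['frame'][200:400,220:440],(660,600),interpolation=2)[:,:,::-1])
W=cloud(d); s=ctrl.read_state()
for c in('side','top'):
  d=img(c);W=cloud(d)
  m=sel(W,[471,-219],20,55,84); P=W[m]; print(c,len(P),P.min(0),P.max(0))
  for r in ctrl.pinpoint(c,'inner_knob'):
    print(r['confidence'],ray_z(d,r['xy'][0]*640,r['xy'][1]*480,66).round(1))
  for r in ctrl.pinpoint(c,'cover_collar'):
    print(r['confidence'],ray_z(d,r['xy'][0]*640,r['xy'][1]*480,37).round(1))
  print(c,'tcp px',proj(d,s['eef_pos']),'knob px',proj(d,[471,-219,66]))
E
```

```text
clock: 3.72
eef_pos: [472.9, -217.9, 139.7]
tool_rot: [-1.051, 1.551, 0.282]
force: [0.1, -0.4, 0.3]
width: 85.0
t 3.73 p [ 472.9 -217.9  139.7] w 85.0 F [ 0.1 -0.4  0.3] axes x,y,z: [[0.019, 0.005, -1.0], [-0.972, 0.236, -0.017], [0.236, 0.972, 0.01]]
(471, -219, 100) cm [ 3.96  0.22 -0.19] rows 0.6354534307959283
(471, -219, 55) cm [ 4.5   0.08 -0.04] rows 0.72
side 240 [ 458.71284353 -232.55029099   55.34440214] [ 480.52370997 -207.99919498   83.56999139]
0.95 [351.5   2.   66. ]
0.93 [ 669.5 -129.7   66. ]
0.77 [ 468.9 -213.8   66. ]
0.73 [725.  -34.8  66. ]
0.49 [ 463.1 -266.9   66. ]
0.93 [ 472.4 -214.2   37. ]
0.71 [292.  168.4  37. ]
0.6 [ 481.7 -183.5   37. ]
side tcp px [320.23328586 293.17515714] knob px [318.37206185 327.58411105]
top 75 [ 460.61516036 -229.04926769   55.63511013] [ 482.47200459 -199.9204489    83.79175515]
0.8 [ 674.3 -135.8   66. ]
0.71 [350.7   0.9  66. ]
0.56 [ 476.5 -222.5   66. ]
0.45 [ 467.8 -217.9   66. ]
0.86 [ 473.6 -216.    37. ]
0.56 [296.2 194.9  37. ]
top tcp px [421.74757184 257.48838358] knob px [417.29432673 263.32783576]
```

View pics/s2.png

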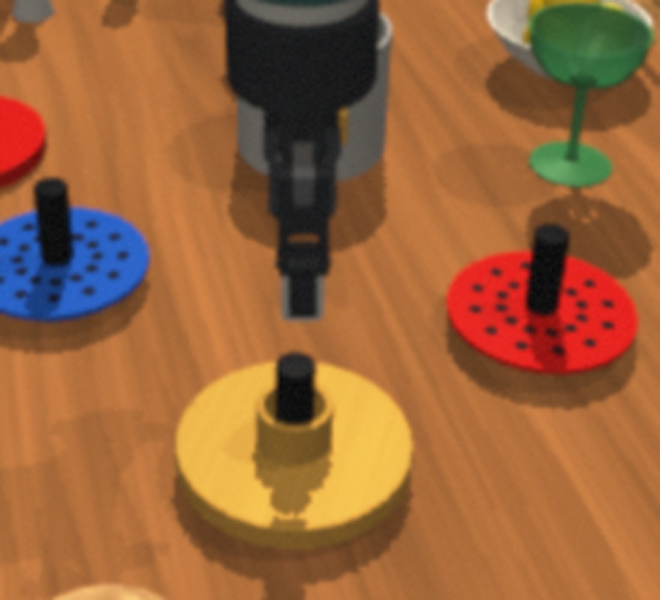

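The crop shows the gripper over the knob: open fingertips at (303,300), knob at (295,390), jaws lying along the line of sight (≈y). I'll go down.

```bash
python3 -m inch '[[2.5,0.1,-0.1,0,8.5],[2.5,0.1,-0.1,0,8.5],[1.5,0,0,0,8.5],[0,0,0,0,8.5]]'; python3 g.py 471,-218,55
```

```text
clock: 4.58
eef_pos: [474.0, -221.0, 75.6]
tool_rot: [-1.23, 1.546, 0.101]
force: [-0.1, -0.4, 0.5]
width: 84.8
t 4.58 p [ 474.  -221.    75.6] w 84.8 F [-0.1 -0.4  0.5] axes x,y,z: [[0.025, 0.003, -1.0], [-0.971, 0.237, -0.024], [0.237, 0.971, 0.008]]
(471, -218, 55) cm [2.05 0.41 0.2 ] rows 0.3365110600572041
```

```bash
python3 -m inch '[[1.9,0.4,0.2,0,8.5],[0,0,0,0,8.5]]'; python3 g.py 471,-218,55
```

```text
clock: 4.82
eef_pos: [472.3, -218.6, 57.7]
tool_rot: [-1.279, 1.543, 0.052]
force: [0.9, -0.1, 0.2]
width: 85.2
t 4.83 p [ 472.3 -218.6   57.7] w 85.2 F [ 0.9 -0.1  0.2] axes x,y,z: [[0.028, 0.001, -1.0], [-0.971, 0.238, -0.026], [0.237, 0.971, 0.008]]
(471, -218, 55) cm [0.26 0.15 0.02] rows 0.04842946342690569
```

```bash
python3 -m inch '[[0.2,0.15,0,0,2.0],[0,0,0,0,2.0],[0,0,0,0,2],[0,0,0,0,2],[0,0,0,0,2],[0,0,0,0,2]]'; python3 g.py 471,-218,130
```

```text
clock: 5.58
eef_pos: [472.8, -219.0, 58.3]
tool_rot: [-1.343, 1.539, -0.012]
force: [-0.8, 0.8, 0.2]
width: 21.9
t 5.58 p [ 472.8 -219.    58.3] w 21.9 F [-0.8  0.8  0.2] axes x,y,z: [[0.032, -0.0, -0.999], [-0.971, 0.237, -0.031], [0.237, 0.971, 0.007]]
(471, -218, 130) cm [-7.17 -0.02  0.11] rows 1.1480715304251004
```

```bash
python3 -m inch '[[-0.5,0,0,0,0],[-0.5,0,0,0,0],[-1,0,0,0,0],[-2,0,0,0,0],[-2,0,0,0,0],[-2,0,0,0,0],[0,0,0,0,0]]'
python3 - <<'E'
from m import *
from g import go
go()
d=img('side'); cv2.imwrite('pics/s3.png',cv2.resize(d['frame'][200:400,220:440],(660,600),interpolation=2)[:,:,::-1])
E
```

```text
clock: 6.45
eef_pos: [468.6, -218.8, 141.9]
tool_rot: [-1.319, 1.541, 0.012]
force: [-0.1, -0.1, -4.8]
width: 22.1
t 6.45 p [ 468.6 -218.8  141.9] w 22.1 F [-0.1 -0.1 -4.8] axes x,y,z: [[0.029, 0.0, -1.0], [-0.971, 0.238, -0.028], [0.238, 0.971, 0.007]]
```

View pics/s3.png

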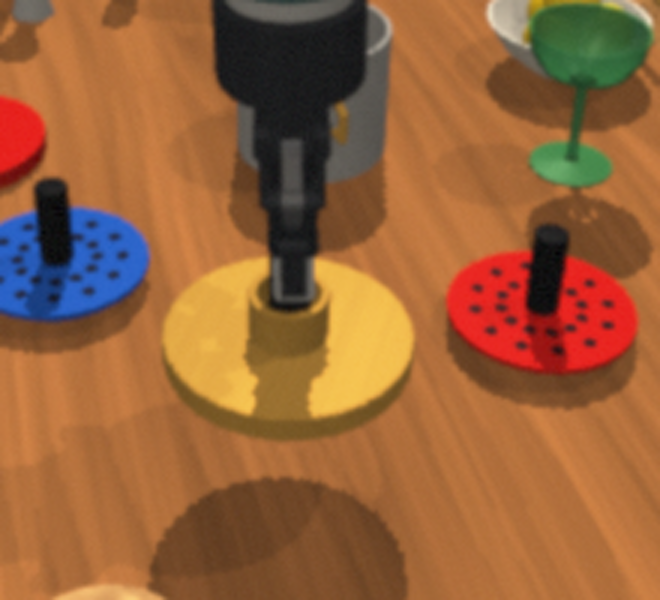

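Both lids are up, still nested: the cover is level under the fingers at crop (290,340), its shadow is clear of it, and the load is 4.8 N. I'll raise further and carry them to the bucket.

```bash
python3 -m inch '[[-2,0,0,0,0],[-2.5,0,0,0,0],[-2.5,0,0,0,0],[-1,0,0,0,0],[0,0,0,0,0]]'; python3 g.py 577,137,220
```

```text
clock: 7.12
eef_pos: [462.2, -216.8, 218.1]
tool_rot: [-1.032, 1.552, 0.299]
force: [0.5, 0.6, -4.4]
width: 22.1
t 7.12 p [ 462.2 -216.8  218.1] w 22.1 F [ 0.5  0.6 -4.4] axes x,y,z: [[0.018, 0.005, -1.0], [-0.971, 0.238, -0.016], [0.238, 0.971, 0.009]]
(577, 137, 220) cm [ 0.2  -2.75 37.09] rows 5.951052617760364
```

```bash
python3 -m inch '[[0,-0.1,1,0,0],[0,-0.2,2,0,0],[0,-0.25,3,0,0],[0,-0.25,3.5,0,0],[0,-0.25,3.5,0,0],[0,-0.25,3.5,0,0],[0,-0.25,3.5,0,0],[0,-0.25,3.5,0,0],[0,-0.25,3.5,0,0],[0,-0.25,3,0,0],[0,-0.2,2,0,0],[0,-0.1,1,0,0],[0,0,0,0,0]]'; python3 g.py 577,137,220
```

```text
clock: 8.75
eef_pos: [561.1, 117.0, 206.8]
tool_rot: [0.893, 1.559, 2.228]
force: [-0.4, -0.7, -3.9]
width: 22.2
t 8.75 p [561.1 117.  206.8] w 22.2 F [-0.4 -0.7 -3.9] axes x,y,z: [[-0.007, 0.009, -1.0], [-0.972, 0.234, 0.009], [0.234, 0.972, 0.007]]
(577, 137, 220) cm [-1.31 -1.07  2.32] rows 0.45953305336418687
```

```bash
python3 -m inch '[[-0.5,-0.5,1.1,0,0],[-0.3,-0.4,0.9,0,0],[0,0,0,0,0],[0,0,0,0,0]]'
python3 - <<'E'
from m import *
from g import go
go((577,137,190))
s=ctrl.read_state()['eef_pos']
for c in('side','top'):
  d=img(c,c+'4.png'); W=cloud(d)
  for l,z in(('bucket_rim',110),('cover_collar',s[2]-21),('inner_knob',s[2]+8)):
    for r in ctrl.pinpoint(c,l)[:4]: print(c,l,round(r['confidence'],2),ray_z(d,r['xy'][0]*640,r['xy'][1]*480,z).round(1))
  m=sel(W,s,85,s[2]-60,s[2]-28); P=W[m]; print('cover',len(P),P.min(0).round(1),P.max(0).round(1))
  # fit cover plate outline
  col=(d['frame'][...,0]>110)&(d['frame'][...,2]<90)&m
  if col.sum()>300:
    Q=W[col]; print('cover col',Q.min(0).round(1),Q.max(0).round(1)); 
  m=sel(W,[577,137],90,100,116); P=W[m]; print('rim',len(P),P.min(0).round(1),P.max(0).round(1), circ(P) if len(P)>20 else '')
a=cv2.imread('pics/side4.png')[100:280,230:430]; b=cv2.imread('pics/top4.png')[150:300,190:357]
cv2.imwrite('pics/c4.png',np.hstack([cv2.resize(a,(400,360)),cv2.resize(b,(400,360))]))
E
```

```text
clock: 9.25
eef_pos: [575.7, 131.8, 215.8]
tool_rot: [0.982, 1.561, 2.313]
force: [-0.7, -1.1, -4.6]
width: 22.2
t 9.25 p [575.7 131.8 215.8] w 22.2 F [-0.7 -1.1 -4.6] axes x,y,z: [[-0.007, 0.008, -1.0], [-0.971, 0.238, 0.009], [0.238, 0.971, 0.006]]
(577, 137, 190) cm [ 2.58 -0.02  0.52] rows 0.4212225591191462
side bucket_rim 0.72 [575.  149.8 110. ]
side cover_collar 0.87 [577.4 142.2 194.8]
side cover_collar 0.17 [ 332.8 -494.   194.8]
side inner_knob 0.9 [ 565.2 -329.3  223.8]
side inner_knob 0.75 [ 339.4 -235.4  223.8]
side inner_knob 0.46 [573.2 146.9 223.8]
cover 1359 [499.8  57.9 161.5] [641.3 201.7 187.6]
cover col [499.8  57.9 161.5] [641.3 201.7 187.6]
rim 390 [514.2  74.  100. ] [636.7 196.4 111.6] [575.3 135.6  59.6]
top bucket_rim 0.68 [738.3  57.2 110. ]
top cover_collar 0.78 [573.  135.6 194.8]
top inner_knob 0.84 [345.6  -4.1 223.8]
top inner_knob 0.61 [ 618.1 -117.9  223.8]
top inner_knob 0.34 [559.1 124.8 223.8]
cover 532 [517.5  62.3 162.5] [638.4 110.1 187.2]
cover col [517.9  62.3 162.5] [638.4 110.1 187.2]Traceback (most recent call last):
  File "<stdin>", line 14, in <module>
    return umr_minimum(a, axis, None, out, keepdims, initial, where)
ValueError: zero-size array to reduction operation minimum which has no identity
```

```bash
python3 -m inch '[[1.3,-0.15,0.5,0,0],[1.2,-0.1,0.2,0,0],[0,0,0,0,0]]'
cat > c.py <<'E'
from m import *
from g import go
s=ctrl.read_state()['eef_pos']
go()
for c in('side','top'):
  d=img(c,c+'5.png'); W=cloud(d); f=d['frame'].astype(int)
  br=(f[...,0]>100)&(f[...,2]<0.55*f[...,0])&sel(W,s,85,s[2]-62,s[2]-2)
  zp=s[2]-35
  pl=br&(abs(W[...,2]-zp)<5)
  P=W[pl]; P=P[np.hypot(*(P[:,:2]-s[:2]).T)>30]; A=np.c_[P[:,:2]-s[:2],np.ones(len(P))]
  k=np.linalg.lstsq(A,P[:,2],rcond=None)[0]; print(c,len(P),'plate slope',k.round(3))
  Q=W[br]; print('brass bbox mid',((Q.min(0)+Q.max(0))/2).round(1),(Q.max(0)-Q.min(0)).round(1))
  m=sel(W,[577,137],66,103,116); P=W[m]
  if len(P)>30: print('rim',circ(P),P[:,2].max())
a=cv2.imread('pics/side5.png')[100:280,230:430]; b=cv2.imread('pics/top5.png')[150:300,190:357]
cv2.imwrite('pics/c5.png',np.hstack([cv2.resize(a,(400,360)),cv2.resize(b,(400,360))]))
E
python3 c.py
```

```text
clock: 10.02
eef_pos: [579.4, 139.3, 188.3]
tool_rot: [1.036, 1.56, 2.367]
force: [0.6, 0.5, -4.3]
width: 22.2
t 10.03 p [579.4 139.3 188.3] w 22.2 F [ 0.6  0.5 -4.3] axes x,y,z: [[-0.008, 0.008, -1.0], [-0.971, 0.237, 0.01], [0.237, 0.971, 0.006]]
side 961 plate slope [-3.30000e-02  2.00000e-02  1.52937e+02]
brass bbox mid [573.6 136.3 158.9] [139.7 142.5  47.2]
rim [575.6 136.1  60. ] 112.3531376410125
top 471 plate slope [-2.80000e-02  7.00000e-03  1.53519e+02]
brass bbox mid [579.5  93.5 149.9] [128.1  48.   25.4]
```

View pics/c5.png

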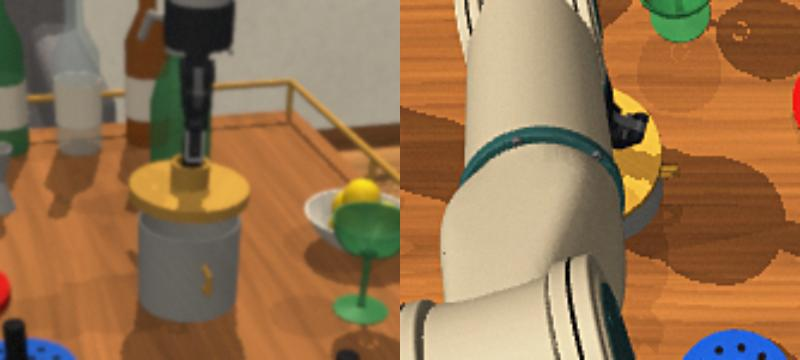

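The picture shows the lids right above the bucket mouth: collar at left-panel (190,175), bucket axis at (190,250). The cover is within 2 mm of the rim's axis, with a 0.03 rad tilt that will level out on seating. Lowering.

```bash
python3 -m inch '[[1,0,0,0,0],[1,0,0,0,0],[0,0,0,0,0]]'; python3 g.py 579,138,156
```

```text
clock: 10.5
eef_pos: [580.2, 139.2, 168.4]
tool_rot: [0.828, 1.561, 2.158]
force: [-0.7, -0.6, -5.2]
width: 21.8
t 10.5 p [580.2 139.2 168.4] w 21.8 F [-0.7 -0.6 -5.2] axes x,y,z: [[-0.006, 0.008, -1.0], [-0.971, 0.238, 0.007], [0.238, 0.971, 0.007]]
(579, 138, 156) cm [ 1.24  0.08 -0.16] rows 0.19998563860109336
```

```bash
python3 -m inch '[[0.4,0,0,0,0],[0.3,0,0,0,0],[0,0,0,0,0]]'; python3 g.py 579,138,154
```

```text
clock: 10.88
eef_pos: [580.4, 139.3, 161.1]
tool_rot: [0.776, 1.561, 2.106]
force: [0.5, -0.5, -5.8]
width: 21.9
t 10.88 p [580.4 139.3 161.1] w 21.9 F [ 0.5 -0.5 -5.8] axes x,y,z: [[-0.005, 0.008, -1.0], [-0.971, 0.238, 0.007], [0.238, 0.971, 0.007]]
(579, 138, 154) cm [ 0.71  0.1  -0.16] rows 0.11774262252119178
```

```bash
python3 -m inch '[[0.35,0.1,-0.1,0,0],[0.15,0,0,0,0]]'; python3 g.py 579,138,154
```

```text
clock: 11.12
eef_pos: [579.3, 138.6, 156.2]
tool_rot: [0.721, 1.561, 2.052]
force: [-1.2, 0.7, -2.6]
width: 22.4
t 11.12 p [579.3 138.6 156.2] w 22.4 F [-1.2  0.7 -2.6] axes x,y,z: [[-0.004, 0.009, -1.0], [-0.971, 0.238, 0.006], [0.238, 0.971, 0.007]]
(579, 138, 154) cm [ 0.22  0.01 -0.06] rows 0.03588713620911581
```

Contact is starting.

```bash
python3 -m inch '[[0.15,0,0,0,0],[0,0,0,0,0]]'; python3 -m inch '[[0.15,0,0,0,0],[0,0,0,0,0]]'
```

```text
clock: 11.38
eef_pos: [579.1, 138.9, 155.6]
tool_rot: [0.695, 1.561, 2.026]
force: [-0.6, 0.1, -1.5]
width: 21.8
clock: 11.62
eef_pos: [578.9, 139.1, 155.2]
tool_rot: [0.656, 1.56, 1.987]
force: [-1.8, -0.8, 0.5]
width: 21.9
```

```bash
python3 -m inch '[[0.3,0,0,0,0],[0.1,0,0,0,0]]'; python3 c.py
```

```text
clock: 11.88
eef_pos: [578.2, 139.5, 154.3]
tool_rot: [0.656, 1.56, 1.987]
force: [-4.3, -1.0, 7.6]
width: 21.7
t 11.88 p [578.2 139.5 154.3] w 21.7 F [-4.3 -1.   7.6] axes x,y,z: [[-0.005, 0.01, -1.0], [-0.971, 0.238, 0.007], [0.238, 0.971, 0.009]]
side 980 plate slope [-0.0000e+00  8.0000e-03  1.1904e+02]
brass bbox mid [575.1 137.8 125.3] [141.3 145.1  45.1]
top 497 plate slope [-4.00000e-03  2.00000e-03  1.19346e+02]
brass bbox mid [578.6  93.5 115.5] [129.3  49.3  22.3]
rim [579.7 147.9  66. ] 115.92689820856322
```

The plate top is at 119 mm (expected 119) and level, so the lids are home. Releasing.

```bash
python3 -m inch '[[0,0,0,0,2.6],[0,0,0,0,3.5],[0,0,0,0,5],[0,0,0,0,8.5],[0,0,0,0,8.5],[-2.5,0,0,0,8.5],[-2.5,0,0,0,8.5],[-1,0,0,0,8.5],[0,0,0,0,8.5]]'; python3 c.py
python3 - <<'E'
from m import *
d=img('side');W=cloud(d)
P=W[sel(W,[576,137],22,165,181)];print('knob',len(P),P.min(0).round(1),P.max(0).round(1))
P=W[sel(W,[576,137],30,135,152)];print('collar',len(P),P.min(0).round(1),P.max(0).round(1))
cv2.imwrite('pics/s6.png',cv2.resize(d['frame'][100:280,230:430],(600,540))[:,:,::-1])
E
```

```text
clock: 13.1
eef_pos: [580.2, 138.8, 214.5]
tool_rot: [0.417, 1.56, 1.748]
force: [-0.2, -0.2, -0.1]
width: 84.9
t 13.1 p [580.2 138.8 214.5] w 84.9 F [-0.2 -0.2 -0.1] axes x,y,z: [[-0.002, 0.01, -1.0], [-0.971, 0.238, 0.004], [0.238, 0.971, 0.01]]
side 0 plate slope [0. 0. 0.]
knob 76 [563.6 124.2 165.3] [585.4 147.3 178.4]
collar 182 [551.9 112.1 135.2] [597.9 161.  151.7]Traceback (most recent call last):
  File "c.py", line 12, in <module>
    Q=W[br]; print('brass bbox mid',((Q.min(0)+Q.max(0))/2).round(1),(Q.max(0)-Q.min(0)).round(1))
                                      ~~~~~^^^
    return umr_minimum(a, axis, None, out, keepdims, initial, where)
ValueError: zero-size array to reduction operation minimum which has no identity
```

View pics/s6.png

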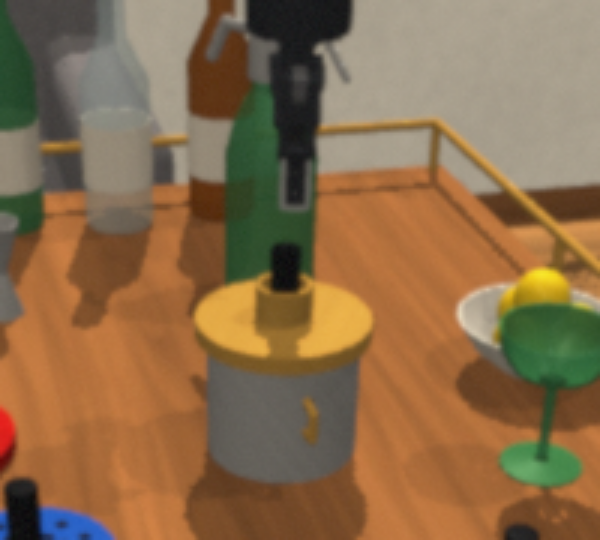

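The lids sit level on the bucket, the knob is free at (285,265) and the fingers are clear above it. Now for the collar.

```bash
python3 g.py 576.5,140.6,150;  python3 -m inch '[[2.5,0.3,0.1,0,8.5],[2.5,0.1,0,0,8.5],[1.5,0,0,0,8.5],[0,0,0,0,8.5]]'; python3 g.py 576.5,140.6,125
```

```text
t 13.2 p [579.5 138.7 213.5] w 84.9 F [-0.3  0.1 -0.4] axes x,y,z: [[-0.004, 0.01, -1.0], [-0.971, 0.238, 0.006], [0.238, 0.971, 0.009]]
(576.5, 140.6, 150) cm [6.35 0.3  0.06] rows 1.0174159534910787
clock: 13.7
eef_pos: [574.0, 141.0, 143.8]
tool_rot: [0.979, 1.559, 2.309]
force: [-0.1, 0.2, 0.5]
width: 84.5
t 13.7 p [574.  141.  143.8] w 84.5 F [-0.1  0.2  0.5] axes x,y,z: [[-0.008, 0.009, -1.0], [-0.971, 0.238, 0.01], [0.238, 0.971, 0.007]]
(576.5, 140.6, 125) cm [ 1.88 -0.27  0.01] rows 0.3037431610660516
```

```bash
python3 -m inch '[[1.2,-0.25,0,0,8.5],[0.5,0,0,0,8.5],[0,0,0,0,8.5]]'; python3 g.py 576.5,140.6,125
python3 - <<'E'
from m import *
d=img('side')
cv2.imwrite('pics/s7.png',cv2.resize(d['frame'][150:250,265:385],(720,600))[:,:,::-1])
E
```

```text
clock: 14.08
eef_pos: [577.7, 140.6, 126.8]
tool_rot: [0.789, 1.56, 2.119]
force: [-0.7, 0.3, -0.5]
width: 85.0
t 14.07 p [577.7 140.6 126.8] w 85.0 F [-0.7  0.3 -0.5] axes x,y,z: [[-0.006, 0.009, -1.0], [-0.971, 0.238, 0.008], [0.238, 0.971, 0.008]]
(576.5, 140.6, 125) cm [ 0.18  0.11 -0.03] rows 0.03363860868719049
```

View pics/s7.png

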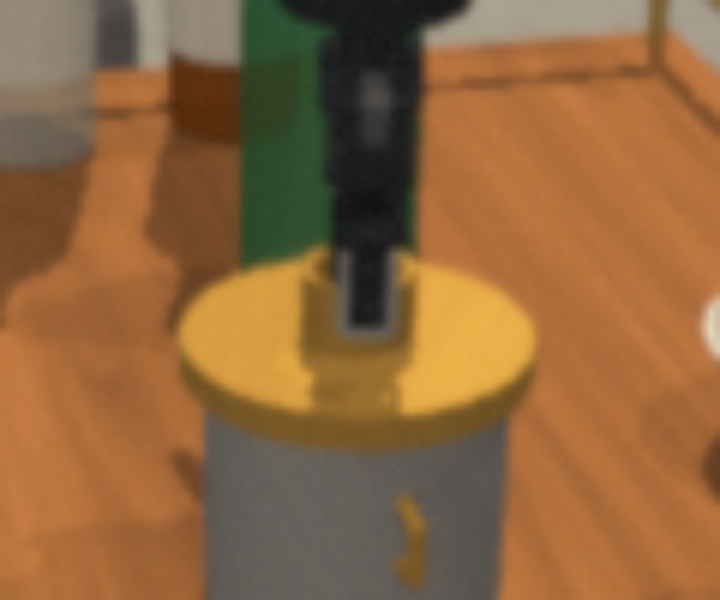

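The near finger is at (367,290) and the collar's centre at about (357,310). I'll nudge about 2 mm to -x and close gradually.

```bash
python3 -m inch '[[0.15,0.2,0,0,7],[0,0,0,0,6],[0,0,0,0,5.4],[0,0,0,0,5.0]]'; python3 -m inch '[[0,0,0,0,4.6],[0,0,0,0,4.2],[0,0,0,0,4],[0,0,0,0,4]]'
python3 - <<'E'
from m import *
from g import go
go()
d=img('side');W=cloud(d);f=d['frame'].astype(int)
br=(f[...,0]>100)&(f[...,2]<0.55*f[...,0])&sel(W,[576,137],85,95,130);Q=W[br]
print('cover',((Q.min(0)+Q.max(0))/2).round(1)); m=sel(W,[576,137],66,20,95);P=W[m];print('bucket',P.min(0),P.max(0))
E
```

```text
clock: 14.62
eef_pos: [576.2, 141.4, 126.4]
tool_rot: [0.59, 1.56, 1.92]
force: [-0.1, 0.5, -0.2]
width: 49.7
clock: 15.12
eef_pos: [576.3, 141.0, 126.9]
tool_rot: [0.576, 1.561, 1.907]
force: [-0.5, 0.3, 1.5]
width: 43.4
t 15.12 p [576.3 141.  126.9] w 43.4 F [-0.5  0.3  1.5] axes x,y,z: [[-0.003, 0.009, -1.0], [-0.971, 0.238, 0.005], [0.238, 0.971, 0.008]]
cover [576.  136.8 116.5]
bucket [513.33169431  71.29909122  20.04002698] [632.71537129 144.98633917  94.96187079]
```

```bash
python3 -m inch '[[-0.4,0,0,0,0],[-0.5,0,0,0,0],[-0.6,0,0,0,0],[0,0,0,0,0]]'; python3 g.py 576.3,141,170
```

```text
clock: 15.68
eef_pos: [575.8, 141.0, 142.1]
tool_rot: [0.698, 1.56, 2.028]
force: [0.6, 0.3, -2.7]
width: 43.4
t 15.68 p [575.8 141.  142.1] w 43.4 F [ 0.6  0.3 -2.7] axes x,y,z: [[-0.005, 0.009, -1.0], [-0.971, 0.238, 0.007], [0.238, 0.971, 0.008]]
(576.3, 141, 170) cm [-2.79 -0.03  0.03] rows 0.4471863976354231
```

The load is 2.7 N, about the 0.2 kg cover alone, and there is no lateral drift. I'll continue in short steps.

```bash
python3 -m inch '[[-1,0,0,0,0],[-1,0,0,0,0],[-1,0,0,0,0],[0,0,0,0,0]]'; python3 g.py 576.3,141,200
```

```text
clock: 16.18
eef_pos: [576.2, 140.8, 174.7]
tool_rot: [0.598, 1.56, 1.928]
force: [-0.2, -0.6, -3.6]
width: 43.2
t 16.18 p [576.2 140.8 174.7] w 43.2 F [-0.2 -0.6 -3.6] axes x,y,z: [[-0.004, 0.01, -1.0], [-0.971, 0.238, 0.006], [0.238, 0.971, 0.009]]
(576.3, 141, 200) cm [-2.53  0.01  0.05] rows 0.4044211132926663
```

```bash
python3 -m inch '[[-1.5,0,0,0,0],[-1.5,0,0,0,0],[-1.5,0,0,0,0],[-1.5,0,0,0,0],[-1,0,0,0,0],[0,0,0,0,0],[0,0,0,0,0]]'
python3 - <<'E'
from m import *
from g import go
go((577,138,242))
s=ctrl.read_state()['eef_pos']
d=img('side','s8f.png');W=cloud(d);f=d['frame'].astype(int)
cv2.imwrite('pics/s8.png',cv2.resize(d['frame'][80:280,230:430],(600,600))[:,:,::-1])
br=(f[...,0]>100)&(f[...,2]<0.55*f[...,0])&sel(W,[576,137],85,170,300);Q=W[br]
print('cover',((Q.min(0)+Q.max(0))/2).round(1),Q.min(0),Q.max(0))
for n,z0,z1 in(('knob',150,180),('disc',110,122)):
  P=W[sel(W,[576,137],70,z0,z1)]; print(n,len(P),P.min(0).round(1),P.max(0).round(1),np.median(P,0).round(1))
A=np.c_[P[:,:2]-[576,137],np.ones(len(P))];print('slope',np.linalg.lstsq(A,P[:,2],rcond=None)[0].round(3))
E
```

```text
clock: 17.05
eef_pos: [576.4, 140.0, 250.2]
tool_rot: [0.535, 1.56, 1.865]
force: [0.3, 0.3, -2.9]
width: 43.2
t 17.05 p [576.4 140.  250.2] w 43.2 F [ 0.3  0.3 -2.9] axes x,y,z: [[-0.003, 0.01, -1.0], [-0.971, 0.238, 0.005], [0.238, 0.971, 0.009]]
(577, 138, 242) cm [ 0.82 -0.11 -0.19] rows 0.13614654554099037
cover [575.1 136.3 248.8] [505.28826488  64.64587541 226.1255745 ] [644.9652403  207.95024191 271.45290145]
knob 136 [564.  124.4 150.1] [585.  149.7 178.5] [573.  130.6 166.7]
disc 1018 [511.4  71.6 110.1] [640.1 202.  122. ] [569.3 125.7 115. ]
slope [3.00000e-03 7.00000e-03 1.14979e+02]
```

View pics/s8.png

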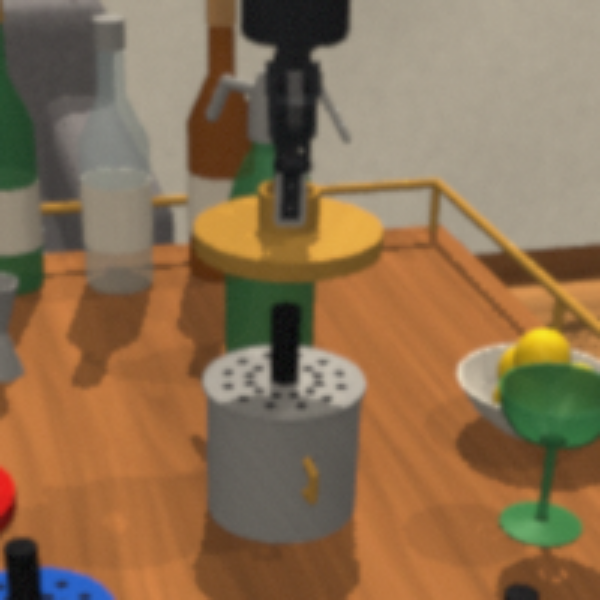

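The cover is level in the fingers at (290,235). The steel inner lid is seated on the bucket at disc height 115 mm (expected 115), and the knob at (285,340) is free. The cover's edge at about 226 is some 48 mm above the knob top at about 178.

```bash
python3 -m inch '[[0,0,0,0,0],[0,0,0,0,0]]' && python3 -c "
from cell import ctrl
s=ctrl.read_state();print(s['qd'].round(3));print(ctrl.finish_job())"
```

```text
clock: 17.35
eef_pos: [575.9, 139.9, 249.2]
tool_rot: [0.722, 1.56, 2.053]
force: [-0.5, 0.0, -2.8]
width: 43.2
[-0.     0.005 -0.     0.002  0.    -0.003 -0.   ]
the job is handed in; nothing more can be done
None
```

I lifted the nested lids by the black knob, set them on the bucket and let go. Then I took the brass cover by its collar and raised it straight up. I handed the job in at about 17 s; it gave no verdict.

**Last checks:**
- **Inner lid:** its disc is at 115 mm, which is fully home, with a slope under 0.01 rad. The knob is free and within about 1–2 mm of the bucket's axis.
- **Cover:** it is held level and nearly centred over the bucket. Its lower edge is about 48 mm above the knob's top. The measured load was about 2.8 N and the arm was still.
- **Bucket and bystanders:** nothing in the last side picture looked moved, but I did not re-measure the bystanders.

**Small disagreements:**
- The side and top cameras differed by 2–3 mm.
- The gripper read about 2–3 mm narrower than the knob and collar it was holding.
- While carried, the lids tilted about 0.03 rad, which levelled out when they seated.

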